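# Set the pawl, then compress and hold the chain tensioner

### The arm

A 6-joint arm with a two-finger parallel gripper is mounted at the origin on a cart in front of the work surface, level with it; the furniture and walls round the work are solid. World frame = base frame: x ahead of the robot, y to its left, z up, the work surface at z = 0. Lengths are in m, angles in rad, forces in N, time in s.
With the tool pointing down it reaches from about 0.35 to 0.8 m from the base axis. Payload 7.3 kg.
Tool frame: the origin (TCP) lies midway between the tips of the shut fingers; the grasp point (between the pads) lies 19 mm behind it (grasp_offset is the distance from the TCP to the grasp point, in m); z points along the fingers, y is the line along which they close (so a half turn about z gives the same grasp; the last joint's range is limited). The gripper opens to 85 mm and grips with 20 to 120 N. Pads are 22 mm wide; open, the fingers measure 114 mm over their backs; the gripper's body (76 mm by 85 mm) begins 54 mm behind the grasp point. The pads swing forward as they close: fully open they stand 13 mm farther back than shut.
Start: joints at [-1.362, 0.342, 1.524, -0, 1.275, -0.146], TCP at [0.182, -0.492, 0.231] pointing down, gripper open.
Joint ranges: [-2.53, 2.53], [-0.77, 2.02], [0.04, 2.7], [-1, 4.14], [0.28, 2.66], [-3.11, 3.11]. Speed limits (rad/s): [2.57, 2.57, 3.14, 3.14, 3.14, 3.14].

### API

Orientations are given as a unit quaternion [x, y, z, w].
In Python, from workcell import * gives the robot as it stands. The module is installed in compiled form; this text tells all that it offers.
- The arm moves only by the tool apply_moves, never from a script. Its argument "rows" is a list of rows, each a list of 5 numbers: the finger opening in mm, from 0 to 85.4, then the shift along the world's x, y, z in mm, then the turn about the world's z in degrees. In form: [[fingers, dx, dy, dz, yaw], ...]. A call has 1 to 20 rows; each row shifts and turns the commanded pose from where the row before left it; what a row does not reach is not made up. A row lasts 1/10 s, in which the tool goes at most 50 mm and 8.59 degrees, less where a joint would pass 70% of its speed; a pose out of reach is approached as far as the arm can. A call is refused whole if a number of a shift passes 50 or a number of a turn 8.59, either way. A call with a gripper value outside its range is refused whole. The fingers move at their own pace and stop on an object; "grip_force" is the grip in N (left out, the last holds). Time passes only in rows, so rows that do not move let the fingers close. It gives the time, the measured TCP pose, the force, the opening and the grip force at its end, in the units of the state.
- sense(): the state, without advancing time (a new reading comes with each control period).
- camera(name): name is "scene" or "side" or "wrist"; returns (picture, depth): 400x640x3 uint8, red, green, blue; 400x640 float32, m along the optical axis (not along the pixel's ray), 0 where there is no reading.
- get_calibration(name): a dict with "fov_y" (degrees; the focal length in pixels is half the picture's height over the tangent of half this angle, whatever the lens; pixels are square), "cx", "cy" (the principal point, pixels), "extrinsics" (4x4, takes a point from camera to world coordinates); the wrist camera has in their place "T_tool_cam" (4x4, takes a point from camera to tool coordinates, whose origin is the TCP and whose axes are the flange's). Camera axes: x right, y up, looking along -z (the intrinsics and any distortion apply to the point x, -y, -z); pixel columns grow to the right and rows downward; lengths in m; the calibration is good to about 2 mm. A picture is of the moment at which its call begins: read the wrist's pose just before it. get_calibration takes no time and is no camera call.
- sign_off(): hands the job in; it is judged then, once.
The state is a dict: "time_s": time; "joint_positions": joint angles; "joint_vel": joint speeds; "tau": joint torques, N m; "eef_pos": TCP position; "orientation": TCP orientation; "contact_force": force on the tool from outside, world axes, zero at the start; "torque": the same for the moment, N m; "grip_width": finger opening in m; "grip_force": force on a finger pad.
Only numpy, scipy, OpenCV 4.12 (cv2) and the standard library are available. Lean on these libraries where they do the work, as an engineer would, in place of code of your own. Each camera call takes 0.05 s, during which the arm holds its last target. There are 200 camera calls.

### The job

On the chain-tensioner fixture, first slide the pawl slider fully in towards the arm's pivot by its upright knob, with the arm still at rest. Then push the roller on the end of the sprung arm with your fingers, clockwise from above, until the arm clicks past the pawl and stands about 15 mm short of the far rubber stop, without driving it onto the stop. Finish while still holding it there steadily, fingers on the roller carrying the spring, and leave the loose pliers and ball bearing alone.

Things in the scene. Friction and masses are not known exactly. Their poses are not given: they have to be found in the camera images.
- fixture: Chain-tensioner fixture bolted to the bench left of the vice: aluminium plate 200 x 185 x 12 mm. Origin at bench height; the plate spans x -110 to +90 and y -105 to +80 mm in this frame; +z up, +x roughly away from the robot (turned up to 0.35 rad). On it: arm, slider and two rubber stop posts 15 mm across, 41 mm high, one each side of the arm: rest stop and far stop
- pivot (a point): point on the arm's upright pivot axis, 50 mm above the bench; in the fixture's frame at x +30, y -55 mm
- idler_roller: upright steel idler roller that turns freely on the free end of the arm: 32 mm across between two 34 mm flanges, from 28 to 76 mm above the bench, its axis 115 mm from the pivot axis. The arm's flat bar (20 mm wide, top 28 mm above the bench) runs below it. Origin at bench height on the roller's axis
- roller_mid (a point): point on the roller's axis 50 mm above the bench. At rest it is 15 mm in -x and 51 mm in +y of the fixture's origin; pushed, it travels clockwise seen from above (first towards +x of the fixture) on a circle of 115 mm about the pivot. The roller is free to reach from the -x side
- tensioner_arm (a joint): arm angle (rad): 0 at rest, grows clockwise from above, 0.80 at far stop. Spring: 4 N at the roller at 0, 10 N at 0.8. With the slider in, the tooth on the arm's tail meets the pawl near 0.1 (about 3 N more) and drops behind it (click) near 0.52, where the pawl would catch it. Hold between 0.57 and 0.77; 0.67 is 15 mm short of the stop; above 0.79 counts as driven onto it
- slider_knob (a point): centre of the slider's upright knob, 45 mm above the bench: steel block 14 mm thick (fixture x), 26 mm wide (fixture y), from 26 to 64 mm above the bench. It slides on the line through the pivot along the fixture's x: 133 mm from the pivot axis when drawn back, 111 mm when fully in. The slider lies on the -x (robot) side of the pivot; the knob's outer side (-x) is free
- pawl_slider (a joint): travel of the hand slider (m) towards the pivot, along +x of the fixture: 0 fully drawn back, 0.022 fully in (hard end). Stiff: it takes about 12 N to move and stays where it is left. It starts within 6 mm of drawn back
- pawl_nose (a joint): how far the sprung pawl nose is pushed back into the slider (m): 0 sprung out, about 0.01 while the arm's tooth passes it, 0 again after the click
- pliers: loose bystander: red-handled pliers, 64 x 192 x 12 mm, lying on the bench right of the vice; origin at the centre of the underside
- bearing: loose bystander: ball bearing, 52 mm across, 15 mm high, lying flat left of the fixture; origin at the centre of the underside

How it is judged:
On the way, in this order (a step that is already met when the one before it is completed fails the run):
1. the pawl slider is pushed in (to within 4 mm of fully in) while the arm is at rest (value of joint pawl_slider above 0.018 m and value of joint tensioner_arm below 0.1 rad), for 0.1 s.
2. the fingers push the roller and the tooth presses the pawl back (value of joint pawl_nose above 0.005 m and contact force between the fingers and idler_roller above 1.5 N and value of joint tensioner_arm above 0.15 rad), for 0.02 s.
3. the tooth has clicked past the pawl, which has sprung out behind it (value of joint pawl_nose below 0.003 m and value of joint tensioner_arm above 0.55 rad), for 0.1 s.
At the end, for the whole second after the job is handed in: the fingers press on the roller with more than 2 N and hold the arm steady between 0.57 and 0.77 rad (past the pawl, 3 to 26 mm short of the far stop); the pawl is sprung out behind the tooth and the slider is in to within 6 mm (value of joint tensioner_arm between 0.57 and 0.77 rad and velocity of joint tensioner_arm between -0.08 and 0.08 rad/s and contact force between the fingers and idler_roller above 2 N and value of joint pawl_nose below 0.003 m and value of joint pawl_slider above 0.016 m); the arm keeps its last pose, push and grip.
It fails at once if the arm is driven onto the far stop (value of joint tensioner_arm above 0.79 rad).
It fails at once if pliers or bearing moved more than 20 mm (distance of any of pliers, bearing from where it was at the start of the episode above 0.02 m).
It also fails if it takes over 42 s, if anything falls off the work surface, if the arm or the gripper's body presses on something with over 40 N, if the wrist force passes 120 N, or if a joint passes its speed limit or range.

## Working session

There is one attempt and no reset: what is moved stays moved. The work goes in short steps, Python scripts to look and compute and a tool call to move; the robot and the scene stay as the last step left them, time stands still between calls to the robot, and variables do not carry over. Pictures are saved under pics/ and viewed, at most 10 in all, crops included, and the job is handed in when it is done.

Besides the shell and the picture viewer there is one more tool, called as a command line: name --pt "numbers of a row" for each row, then --argument value for the rest. apply_moves: Moves the arm, as the interface text tells. Its arguments: {"type":"object","properties":{"rows":{"type":"array"},"grip_force":{"type":"number"}},"required":["rows"]}

```bash
mkdir -p pics
cat > h.py <<'E'
from workcell import *
import numpy as np, cv2
def cam(name):
    s=sense(); im,d=camera(name); c=get_calibration(name)
    f=200/np.tan(np.radians(c["fov_y"])/2)
    return s,im,d,c,f
def cloud(d,c,f,T=None):
    v,u=np.mgrid[0:400,0:640]
    T=np.array(c["extrinsics"]) if T is None else T
    P=np.stack([(u-c["cx"])/f*d,-(v-c["cy"])/f*d,-d],-1)
    return P@T[:3,:3].T+T[:3,3]
E
python3 - <<'E'
from h import *
for n in ["scene","side"]:
    s,im,d,c,f=cam(n)
    np.savez(n+".npz",im=im,d=d,P=cloud(d,c,f))
    cv2.imwrite(f"pics/{n}.png",im[:,:,::-1]); print({k:v for k,v in c.items()})
print(s)
E
```

```text
{'fov_y': 47.491913106962194, 'cx': 319.7601712474145, 'cy': 191.11670787307, 'extrinsics': array([[-0.80169346,  0.38580852, -0.45655163, -0.16188315],
       [-0.59759775, -0.50094312,  0.62604546,  1.0194143 ],
       [ 0.01282728,  0.77473077,  0.63216113,  0.89876113],
       [ 0.        ,  0.        ,  0.        ,  1.        ]])}
{'fov_y': 50.84543706743149, 'cx': 314.6165034213814, 'cy': 199.88359353342082, 'extrinsics': array([[ 0.95689862, -0.24117326,  0.16180388,  0.60473167],
       [ 0.28983566,  0.75763596, -0.58479317, -0.32914853],
       [ 0.01844804,  0.60648431,  0.79488141,  0.85088458],
       [ 0.        ,  0.        ,  0.        ,  1.        ]])}
{'time_s': 0.05, 'joint_positions': array([-1.36199041e+00,  3.42713569e-01,  1.52501993e+00, -2.72582266e-05,
        1.27541001e+00, -1.46036516e-01]), 'joint_vel': array([-0.00013003,  0.00054559, -0.00202645,  0.00011965, -0.00145082,
       -0.00032533]), 'tau': array([ 1.50309701e-03, -4.34868014e+01, -2.46796167e+01, -1.73060803e-04,
        4.36577408e-03,  1.94338902e-06]), 'eef_pos': array([ 0.18231731, -0.49189281,  0.2306297 ]), 'orientation': array([ 9.84301102e-01,  1.76495721e-01, -3.73619365e-05, -7.74637867e-04]), 'contact_force': array([-0.18637788,  0.10289063, -0.38469486]), 'torque': array([-0.01553565, -0.04425097, -0.0153847 ]), 'grip_force': 0.0, 'grip_width': 0.0854038050862443}
```

View pics/scene.png

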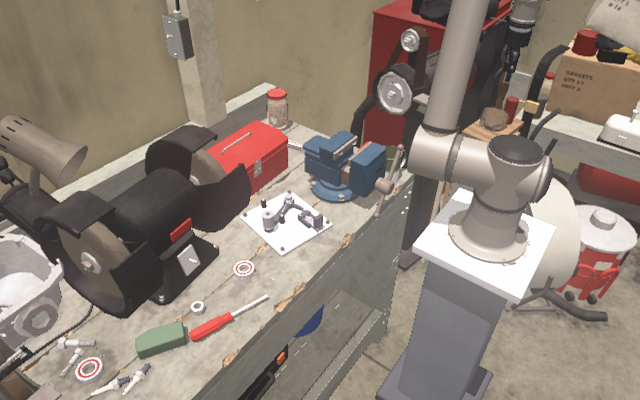

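View pics/side.png

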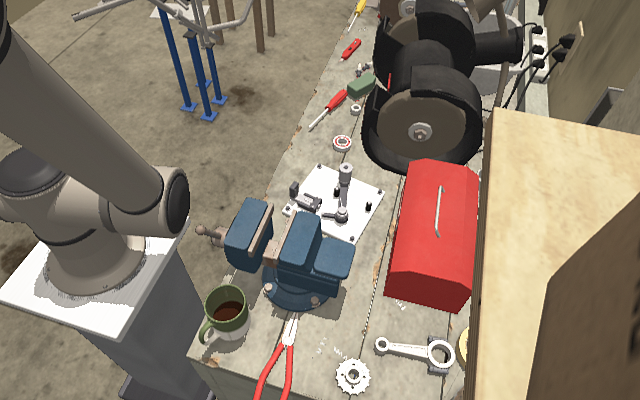

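The fixture's white plate is at about (287,222) in the scene view and (335,203) in the side view, with the roller at (268,212) and (346,172). I'll fit its pose from the depth clouds and save enlarged crops.

Run:
```python
from h import *
from scipy.optimize import minimize
for n,(u0,u1,v0,v1) in dict(scene=(235,340,180,260),side=(275,395,150,250)).items():
    z=np.load(n+".npz"); P=z["P"]; im=z["im"]
    crop=im[v0:v1,u0:u1]; cv2.imwrite(f"pics/{n}_c.png",cv2.resize(crop[:,:,::-1],None,fx=6,fy=6,interpolation=cv2.INTER_CUBIC)[:600,:800])
    Q=P[v0:v1,u0:u1].reshape(-1,3); 
    m=(abs(Q[:,2]-.012)<.005)&(crop.reshape(-1,3).min(1)>170)
    r=cv2.minAreaRect((Q[m,:2]*1000).astype(np.float32)); print(n,m.sum(),r, np.median(Q[m,2]))
    for lo,hi in [(.068,.082),(.058,.067),(.037,.045),(.047,.054)]:
        k=(Q[:,2]>lo)&(Q[:,2]<hi); print(lo,k.sum()); 
        if k.sum(): 
            g=np.round(Q[k]*1000).astype(int); print(g[:30].tolist())
```

```text
scene 2099 ((480.093994140625, 304.2038879394531), (186.98423767089844, 202.92230224609375), 77.83143615722656) 0.011772284931522714
0.068 95
[[428, 125, 69], [499, 356, 74], [500, 351, 71], [503, 363, 73], [503, 360, 71], [499, 360, 74], [495, 360, 76], [494, 357, 74], [490, 357, 76], [488, 356, 76], [490, 350, 72], [506, 369, 72], [504, 366, 72], [498, 368, 76], [499, 364, 73], [497, 362, 73], [491, 365, 78], [492, 360, 73], [491, 356, 71], [486, 358, 75], [488, 352, 70], [482, 354, 75], [504, 370, 71], [501, 370, 73], [499, 368, 72], [496, 368, 74], [491, 368, 76], [489, 367, 77], [487, 365, 77], [485, 363, 76]]
0.058 93
[[640, 279, 63], [641, 274, 60], [448, 126, 60], [444, 128, 64], [441, 127, 64], [438, 126, 65], [428, 119, 66], [426, 116, 65], [447, 128, 58], [441, 126, 60], [438, 125, 61], [433, 127, 65], [434, 120, 60], [429, 122, 63], [426, 121, 64], [428, 113, 58], [433, 126, 60], [432, 123, 59], [428, 123, 61], [424, 125, 64], [427, 125, 58], [425, 123, 59], [385, 272, 62], [382, 271, 63], [388, 277, 60], [384, 278, 63], [381, 277, 65], [379, 274, 63], [378, 271, 61], [47
[... 2391 characters left out ...]
, [490, 348, 42], [492, 350, 40], [495, 349, 42], [497, 351, 41], [499, 352, 41], [502, 353, 40], [488, 347, 38], [495, 349, 38], [476, 321, 41], [479, 322, 40], [481, 321, 42], [483, 324, 40], [474, 319, 38]]
0.047 133
[[596, 468, 53], [596, 465, 53], [592, 459, 54], [595, 463, 51], [597, 462, 52], [595, 459, 52], [598, 461, 50], [593, 452, 54], [596, 455, 52], [598, 455, 53], [594, 449, 54], [596, 451, 53], [599, 453, 51], [597, 448, 51], [600, 449, 52], [598, 443, 53], [600, 448, 49], [591, 438, 52], [596, 442, 50], [601, 442, 51], [594, 436, 52], [597, 437, 52], [599, 437, 52], [601, 440, 51], [592, 431, 53], [595, 432, 53], [597, 435, 50], [600, 435, 51], [602, 437, 50], [595, 430, 51]]
```

Run:
```python
from h import *
for n in ["scene","side"]:
    P=np.load(n+".npz")["P"].reshape(-1,3)
    for nm,c,lo,hi,R in [("roller top",(.489,.366),.0735,.079,.03),("roller all",(.489,.366),.03,.079,.03),("knob top",(.383,.28),.061,.067,.03),("knob all",(.383,.28),.03,.067,.03)]:
        k=(np.hypot(P[:,0]-c[0],P[:,1]-c[1])<R)&(P[:,2]>lo)&(P[:,2]<hi); q=P[k]*1000
        print(n,nm,k.sum(),q.mean(0).round(1),q.min(0).round(),q.max(0).round(), cv2.minAreaRect(q[:,:2].astype(np.float32)))
```

```text
scene roller top 35 [486.  366.1  75.2] [472. 354.  74.] [499. 384.  78.] ((485.11651611328125, 369.049560546875), (26.18399429321289, 29.100006103515625), 5.052758693695068)
scene roller all 220 [483.4 372.3  58.6] [471. 342.  30.] [506. 385.  78.] ((488.81011962890625, 366.8372497558594), (32.780174255371094, 40.2801628112793), 21.683691024780273)
scene knob top 29 [380.  283.5  62.9] [373. 271.  61.] [388. 295.  66.] ((380.1524353027344, 282.4370422363281), (23.178333282470703, 13.736766815185547), 77.3310775756836)
scene knob all 111 [378.6 286.3  50.8] [371. 271.  30.] [391. 298.  66.] ((380.42803955078125, 283.5052490234375), (26.657264709472656, 17.714757919311523), 75.25682067871094)
side roller top 47 [488.2 365.3  74.7] [474. 349.  74.] [506. 380.  78.] ((489.1083984375, 364.12744140625), (28.930187225341797, 31.18523406982422), 65.15254211425781)
side roller all 250 [490.3 358.2  60. ] [473. 340.  31.] [506. 380.  78.] ((488.99249267578125, 364.0358581542969), (31.953277587890625, 36.585235595703125), 44.961185455322266)
side knob top 46 [382.7 278.4  63.5] [374. 267.  61.] [390. 292.  67.] ((383.029541015625, 278.8206787109375), (24.30345344543457, 12.90403938293457), 74.3013916015625)
side knob all 127 [383.8 274.9  51.8] [373. 259.  30.] [400. 292.  67.] ((390.1907958984375, 275.6936950683594), (25.398330688476562, 29.991413116455078), 70.32041931152344)
```

View pics/side_c.png

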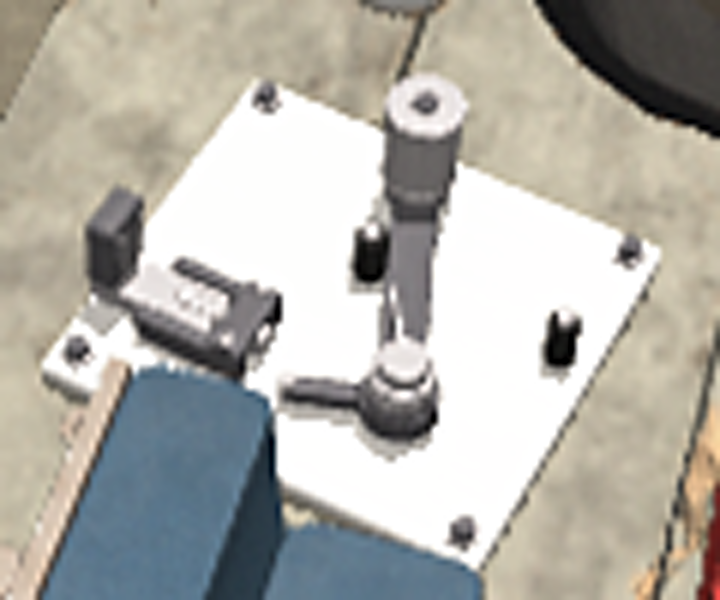

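View pics/scene_c.png

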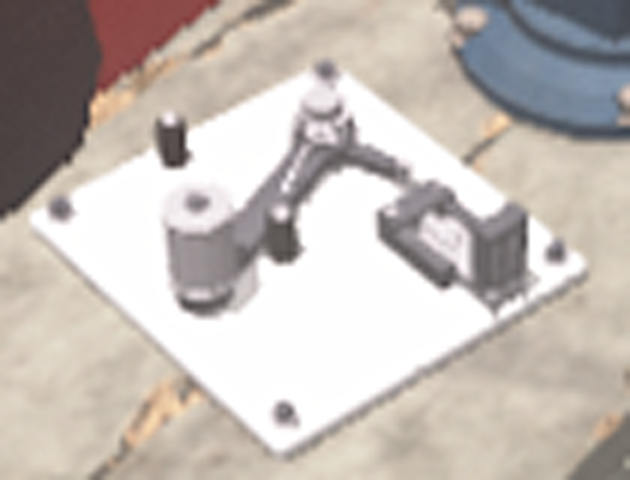

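The crops confirm the layout: plate, knob at the robot's side, tail tooth facing the slider, and the far post at larger x. Next I'll check obstacle heights and compute the targets.

Run:
```python
from h import *
P=np.concatenate([np.load(n+".npz")["P"].reshape(-1,3) for n in ["scene","side"]])
xs=np.arange(.2,.9,.05); print("x:",xs.round(2))
for y in np.arange(.6,-.6,-.05):
    r=[]
    for x in xs:
        k=(P[:,0]>=x)&(P[:,0]<x+.05)&(P[:,1]>=y)&(P[:,1]<y+.05)&(P[:,2]>-.05)&(P[:,2]<.6)
        r.append(int(1000*np.percentile(P[k,2],98)) if k.sum()>3 else -1)
    print(round(y,2),r)
a=-0.2115; ax=np.array([np.cos(a),np.sin(a)]);ay=np.array([-ax[1],ax[0]])
O=np.array([480.5,303])+10*ax+12.5*ay
piv=O+30*ax-55*ay
print("O",O,"piv",piv,"knob0",piv-133*ax,"knobin",piv-111*ax)
r0=-45*ax+106*ay
for th in [0,.1,.2,.3,.4,.5,.6,.67]:
    R=np.array([[np.cos(th),np.sin(th)],[-np.sin(th),np.cos(th)]]); r=R@r0; t=R@np.array([r0[1],-r0[0]])/115
    print(th,(piv+r).round(1),"tangent",t.round(3), np.degrees(np.arctan2(t[1],t[0])).round(1),"tcp27",(piv+r-27*t).round(1))
```

```text
x: [0.2  0.25 0.3  0.35 0.4  0.45 0.5  0.55 0.6  0.65 0.7  0.75 0.8  0.85]
0.6 [-1, 0, 2, 24, 11, 15, 217, 253, 258, 249, -1, -1, 6, 126]
0.55 [-1, -1, 15, 17, 2, 2, 209, 251, 257, 251, -1, 0, 3, 126]
0.5 [-1, -8, 15, 2, 16, 17, 196, 249, 312, 309, 291, 240, 3, 126]
0.45 [-1, -4, 3, 3, 16, 187, 242, 304, 313, 312, 296, 248, 59, 125]
0.4 [-1, -1, 3, 2, 18, 9, 243, 302, 311, 310, 296, 253, 59, 126]
0.35 [-1, 0, 2, 13, 17, 76, 237, 84, 122, 137, 138, 137, 102, -1]
0.3 [-1, 0, 2, 14, 15, 57, 29, 39, 121, 137, 150, 137, 113, -1]
0.25 [-1, -6, 2, 64, 35, 34, 52, 38, 119, 137, 160, 137, 116, 482]
0.2 [-1, -3, 2, 20, 32, 31, 50, 16, 119, 137, 161, 137, 117, 529]
0.15 [-1, 0, 2, 3, 20, 21, 14, 11, 117, 137, 159, 137, 118, 526]
0.1 [263, 96, 173, 173, 173, 174, 136, 136, 116, 137, 138, 138, 118, 518]
0.05 [309, 150, 173, 173, 173, 174, 137, 136, 112, 135, 136, 135, 104, 127]
-0.0 [454, 253, 173, 173, 173, 173, 135, 135, 2, 3, 15, 22, 27, 125]
-0.05 [575, 523, 100, 101, 3, 13, 3, 3, 2, 22, 19, 22, 116, 128]
-0.1 [586, 597, 101, 101, 2, 13, 11, 11, 21, 8, 3, 2, 142, 142]
-0.15 [592, 599, 89, 82,
[... 513 characters left out ...]
, 328, 248, 219, 98, 1, -1, -1, -1]
O [492.90125514 313.12219695] piv [510.68679976 253.04995375] knob0 [380.65042218 280.97020634] knobin [402.16019892 276.35181869]
0 [488.9 366.1] tangent [0.983 0.189] 10.9 tcp27 [462.4 361. ]
0.1 [500.3 367.7] tangent [0.997 0.09 ] 5.2 tcp27 [473.4 365.3]
0.2 [511.8 368.2] tangent [ 1.001 -0.01 ] -0.6 tcp27 [484.8 368.5]
0.3 [523.3 367.5] tangent [ 0.995 -0.11 ] -6.3 tcp27 [496.5 370.5]
0.4 [534.7 365.7] tangent [ 0.979 -0.209] -12.0 tcp27 [508.3 371.3]
0.5 [545.8 362.7] tangent [ 0.954 -0.306] -17.8 tcp27 [520.1 371. ]
0.6 [556.6 358.7] tangent [ 0.918 -0.399] -23.5 tcp27 [531.8 369.4]
0.67 [563.9 355.2] tangent [ 0.888 -0.462] -27.5 tcp27 [539.9 367.7]
```

Run:
```python
from h import *
P=np.concatenate([np.load(n+".npz")["P"].reshape(-1,3) for n in ["scene","side"]])
k=(P[:,2]>.085)&(P[:,2]<.4)
for y in np.arange(.34,.52,.02):
    print(round(y,2),[(lambda q:(int(q.min()*1000),int(q.max()*1000)) if len(q)>1 else 0)(P[k&(abs(P[:,0]-x-.01)<.01)&(abs(P[:,1]-y-.01)<.01),2]) for x in np.arange(.44,.66,.02)])
```

```text
0.34 [0, 0, 0, 0, 0, 0, 0, 0, 0, (88, 116), (115, 129), (128, 139)]
0.36 [0, 0, 0, 0, 0, 0, 0, 0, 0, (88, 117), (115, 129), (127, 138)]
0.38 [0, 0, 0, (124, 219), (92, 244), (86, 237), 0, 0, 0, (102, 116), (116, 131), (129, 137)]
0.4 [0, 0, 0, (118, 233), (89, 245), (85, 238), (85, 91), (290, 305), (287, 309), (165, 313), (166, 313), (288, 311)]
0.42 [0, 0, 0, (114, 239), (93, 245), (85, 233), (97, 255), (86, 307), (85, 309), (86, 313), (86, 313), (98, 311)]
0.44 [0, 0, (169, 173), (110, 244), (87, 245), (85, 243), (229, 257), (147, 306), (115, 310), (93, 313), (85, 313), (86, 312)]
0.46 [0, 0, (159, 202), (106, 247), (88, 245), (85, 237), (198, 257), (191, 306), (183, 311), (180, 313), (199, 314), (303, 311)]
0.48 [0, 0, (152, 202), (105, 248), (86, 243), (85, 229), (85, 217), (86, 308), (188, 311), (183, 314), (237, 315), (303, 310)]
0.5 [0, 0, 0, 0, 0, (155, 205), (180, 234), (105, 241), (230, 309), (219, 314), (223, 314), (223, 309)]
```

apply_moves --pt "0 0 0 25 0" --pt "0 0 0 25 0" --pt "0 24 28 0 -2" --pt "0 24 28 0 -2" --pt "0 24 28 0 -2" --pt "0 24 28 0 -2" --pt "0 24 28 0 -2" --pt "0 20 34 0 -2" --pt "0 20 34 0 -2" --pt "0 20 34 0 -2" --pt "0 20 34 0 -2" --pt "0 20 34 0 -2" --pt "0 20 34 0 -2" --pt "0 4 40 0 -2" --pt "0 4 40 0 -2" --pt "0 4 40 0 -2" --pt "0 4 40 0 -2" --pt "0 4 40 0 -2" --pt "0 0 0 0 0"

```text
time_s: 2.0
eef_pos: [0.4421, 0.0556, 0.281]
orientation: [0.995, -0.1, -0.0, -0.001]
contact_force: [-0.2, 0.2, -0.3]
grip_width: -0.0003
grip_force: 0.0
```

apply_moves --pt "0 -13 33 0 0" --pt "0 -13 33 0 0" --pt "0 -13 33 0 0" --pt "0 -13 33 0 0" --pt "0 -13 33 0 0" --pt "0 -13 33 0 0" --pt "0 -13 33 0 0" --pt "0 0 0 0 0" --pt "0 0 0 0 0"

```text
time_s: 2.9
eef_pos: [0.3513, 0.2826, 0.281]
orientation: [0.995, -0.101, -0.0, 0.001]
contact_force: [0.1, -0.6, 0.8]
grip_width: 0.0002
grip_force: 0.0
```

Run:
```python
from h import *
from scipy.spatial.transform import Rotation as Ro
s,im,d,c,f=cam("wrist")
T=np.eye(4);T[:3,:3]=Ro.from_quat(s["orientation"]).as_matrix();T[:3,3]=s["eef_pos"]
P=cloud(d,c,f,T@np.array(c["T_tool_cam"])); np.savez("w1.npz",im=im,P=P)
cv2.imwrite("pics/w1.png",im[:,:,::-1])
print(s["eef_pos"],s["joint_positions"].round(2))
Q=P.reshape(-1,3)
for nm,lo,hi,cc in [("roller",.073,.079,(.489,.366)),("knob",.061,.067,(.382,.28)),("pivot",.044,.056,(.511,.253))]:
    k=(Q[:,2]>lo)&(Q[:,2]<hi)&(np.hypot(Q[:,0]-cc[0],Q[:,1]-cc[1])<.03); q=Q[k]*1000
    print(nm,k.sum(), cv2.minAreaRect(q[:,:2].astype(np.float32)) if k.sum()>4 else "", q.mean(0))
m=(abs(Q[:,2]-.012)<.004)&(im.reshape(-1,3).min(1)>150)&(Q[:,0]<.62)&(Q[:,1]>.15)
print(m.sum(),cv2.minAreaRect((Q[m,:2]*1000).astype(np.float32)))
for y0 in (.37,.38,.39,.40,.41):
    k=(Q[:,2]>.085)&(Q[:,2]<.26)&(Q[:,0]>.44)&(Q[:,0]<.6)&(abs(Q[:,1]-y0)<.005); print(y0,k.sum(),Q[k].min(0).round(3) if k.sum() else "")
```

```text
[0.35125394 0.28255346 0.28099095] [ 0.51  0.17  1.62 -0.    1.35  2.28]
roller 287 ((488.67095947265625, 365.6764831542969), (31.747257232666016, 31.67145347595215), 3.599257469177246) [488.65293136 365.26273851  74.09205513]
knob 287 ((381.5006103515625, 280.8260803222656), (25.208105087280273, 12.614453315734863), 78.35337829589844) [381.26343883 280.90068698  62.5621677 ]
pivot 334 ((507.4503479003906, 253.6156768798828), (25.689472198486328, 14.538681983947754), 78.40045166015625) [507.73837105 253.92843433  49.30474781]
16666 ((447.6144714355469, 426.73876953125), (192.64703369140625, 457.2362365722656), 5.819454193115234)
0.37 0 
0.38 0 
0.39 55 [0.508 0.394 0.142]
0.4 696 [0.507 0.395 0.104]
0.41 554 [0.506 0.405 0.125]
```

View pics/w1.png

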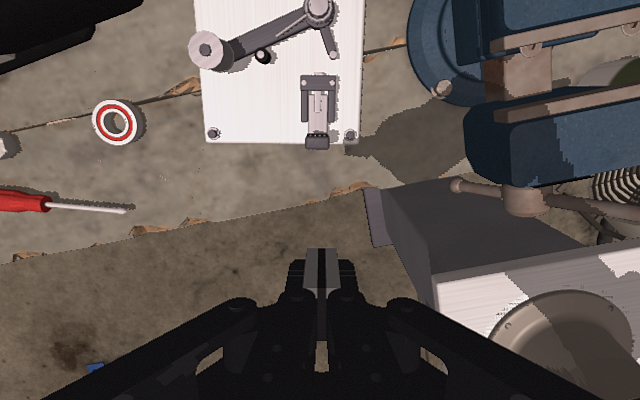

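apply_moves --pt "0 -1 5 -40 -0.5" --pt "0 0 0 -40 0" --pt "0 0 0 -40 0" --pt "0 0 0 -40 0" --pt "0 0 0 -40 0" --pt "0 0 0 -25 0" --pt "0 0 0 -19 0" --pt "0 0 0 0 0" --pt "0 0 0 0 0" --pt "0 5 -1 0 0" --pt "0 5 -1 0 0" --pt "0 3 -0.6 0 0" --pt "0 3 -0.6 0 0" --pt "0 0 0 0 0"

```text
time_s: 4.35
eef_pos: [0.3652, 0.2847, 0.0378]
orientation: [0.994, -0.106, -0.001, 0.0]
contact_force: [-7.1, 3.5, 4.5]
grip_width: 0.0001
grip_force: 3.6
```

apply_moves --pt "0 2 -0.4 0 0" --pt "0 2 -0.4 0 0" --pt "0 2 -0.4 0 0" --pt "0 2 -0.4 0 0" --pt "0 2 -0.4 0 0" --pt "0 2 -0.4 0 0" --pt "0 2 -0.4 0 0" --pt "0 1 -0.2 0 0" --pt "0 1 -0.2 0 0" --pt "0 0 0 0 0"

```text
time_s: 5.35
eef_pos: [0.38, 0.2815, 0.0378]
orientation: [0.994, -0.106, -0.002, 0.0]
contact_force: [-11.3, 4.5, 9.3]
grip_width: 0.0001
grip_force: 5.6
```

apply_moves --pt "0 1 -0.2 0 0" --pt "0 1 -0.2 0 0" --pt "0 1 -0.2 0 0" --pt "0 1 -0.2 0 0" --pt "0 0 0 0 0"

```text
time_s: 5.85
eef_pos: [0.3839, 0.2806, 0.0377]
orientation: [0.994, -0.106, -0.002, 0.0]
contact_force: [-10.5, 4.0, 7.3]
grip_width: -0.0001
grip_force: 5.7
```

apply_moves --pt "0 1 -0.2 0 0" --pt "0 1 -0.2 0 0" --pt "0 0 0 0 0"

```text
time_s: 6.15
eef_pos: [0.3847, 0.2804, 0.0377]
orientation: [0.994, -0.106, -0.003, 0.001]
contact_force: [-15.0, 6.8, 11.3]
grip_width: 0.0001
grip_force: 8.2
```

apply_moves --pt "0 1 -0.2 0 0" --pt "0 1 -0.2 0 0" --pt "0 0 0 0 0"

```text
time_s: 6.45
eef_pos: [0.3847, 0.2803, 0.0376]
orientation: [0.994, -0.106, -0.005, 0.001]
contact_force: [-23.3, 9.2, 16.9]
grip_width: 0.0003
grip_force: 12.3
```

apply_moves --pt "0 -10 2 0 0" --pt "0 -12 2 0 0" --pt "0 0 0 30 0" --pt "0 0 0 40 0" --pt "0 0 0 30 0" --pt "70 20 10 0 4" --pt "70 20 10 0 4" --pt "70 20 10 0 4" --pt "70 7 5 0 0" --pt "70 0 0 0 0" --pt "70 0 0 0 0" --pt "70 0 0 0 0" --pt "70 0 0 0 0"

```text
time_s: 7.75
eef_pos: [0.4347, 0.3184, 0.1374]
orientation: [1.0, -0.002, -0.0, 0.0]
contact_force: [-0.3, 0.1, 0.6]
grip_width: 0.07
grip_force: 0.0
```

Run:
```python
from h import *
from scipy.spatial.transform import Rotation as Ro
s,im,d,c,f=cam("wrist")
T=np.eye(4);T[:3,:3]=Ro.from_quat(s["orientation"]).as_matrix();T[:3,3]=s["eef_pos"]
P=cloud(d,c,f,T@np.array(c["T_tool_cam"])); Q=P.reshape(-1,3)
cv2.imwrite("pics/w2.png",im[:,:,::-1])
print(s["eef_pos"],Ro.from_quat(s["orientation"]).as_matrix()[:,0],s["grip_width"])
for n in ["wrist","side"]:
    if n=="side":
        s,im,d,c,f=cam(n); Q=cloud(d,c,f).reshape(-1,3)
    for nm,lo,hi,cc in [("roller",.073,.079,(.489,.366)),("knob",.061,.067,(.40,.276))]:
        k=(Q[:,2]>lo)&(Q[:,2]<hi)&(np.hypot(Q[:,0]-cc[0],Q[:,1]-cc[1])<.03); q=Q[k]*1000
        print(n,nm,k.sum(), cv2.minAreaRect(q[:,:2].astype(np.float32)) if k.sum()>4 else "")
```

```text
[0.43474784 0.31842775 0.13739877] [ 9.99994448e-01 -3.31373467e-03 -3.49839265e-04] 0.06996742109289815
wrist roller 560 ((488.7782287597656, 366.5011901855469), (30.831830978393555, 31.61153221130371), 66.8916244506836)
wrist knob 581 ((401.776123046875, 276.778076171875), (25.28270721435547, 13.6441650390625), 77.91224670410156)
side roller 68 ((488.6490478515625, 364.3398132324219), (29.951435089111328, 31.06952476501465), 67.507080078125)
side knob 46 ((402.96002197265625, 273.4212646484375), (24.91832733154297, 15.138418197631836), 75.78392028808594)
```

View pics/w2.png

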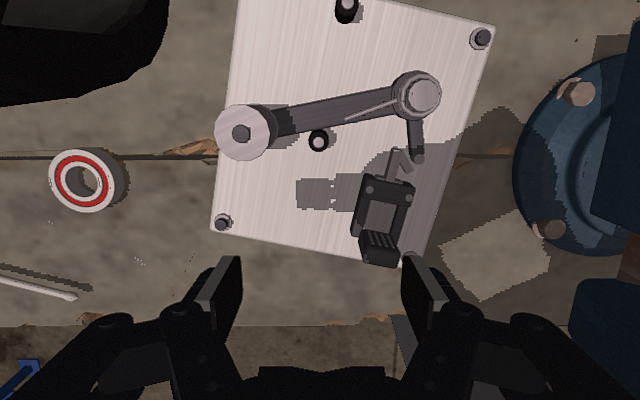

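The slider is fully in (knob at x=401.8 mm) and the arm is still at rest. The gripper's linkage bulges outward, so I'll measure it against the grinder guard.

Run:
```python
from h import *
from scipy.spatial.transform import Rotation as Ro
s,im,d,c,f=cam("wrist")
P=cloud(d,c,f,np.array(c["T_tool_cam"]))*1000  # tool frame
R=Ro.from_quat(s["orientation"]).as_matrix()
Q=P.reshape(-1,3); k=(d.reshape(-1)>0)&(Q[:,2]<10); q=Q[k]
print("tool y axis in world",R[:,1].round(2),k.sum(), c["T_tool_cam"][:3,3])
for z in range(-130,11,10):
    m=abs(q[:,2]-z)<5
    if m.sum(): print(z,m.sum(),"x",q[m,0].min().round(),q[m,0].max().round(),"y",q[m,1].min().round(),q[m,1].max().round(),"inner",abs(q[m,1]).min().round())
W=P.reshape(-1,3)/1000@R.T+s["eef_pos"]
g=W[(W[:,2]>.06)&(W[:,1]>.375)&(W[:,0]>.48)]; print(len(g),g.min(0) if len(g) else "")
for z in (.07,.09,.11,.13,.15): 
    m=abs(g[:,2]-z)<.01
    if m.sum(): print(z,g[m].min(0).round(3))
```

```text
tool y axis in world [-0. -1.  0.] 48999 [ 0.07259705 -0.0003924  -0.14194693]
-90 2059 x 12.0 19.0 y -56.0 60.0 inner 12.0
-80 12549 x 3.0 18.0 y -69.0 68.0 inner 0.0
-70 6617 x -9.0 18.0 y -68.0 68.0 inner 0.0
-60 11289 x -13.0 79.0 y -77.0 67.0 inner 30.0
-50 4123 x -0.0 91.0 y -87.0 66.0 inner 34.0
-40 4172 x -12.0 92.0 y -96.0 49.0 inner 34.0
-30 3322 x -12.0 93.0 y -101.0 48.0 inner 34.0
-20 2444 x -12.0 94.0 y -80.0 49.0 inner 34.0
-10 1387 x -12.0 95.0 y -81.0 47.0 inner 34.0
0 665 x 78.0 98.0 y -84.0 -77.0 inner 77.0
10 372 x 80.0 100.0 y -87.0 -77.0 inner 77.0
15355 [0.48000008 0.37501998 0.06816369]
0.07 [0.48  0.375 0.068]
0.09 [0.531 0.397 0.08 ]
0.11 [0.52  0.396 0.1  ]
0.13 [0.514 0.395 0.12 ]
0.15 [0.51  0.394 0.14 ]
```

apply_moves --pt "70 0 -3 -30 4" --pt "70 0 0 -30 4" --pt "70 0 0 -24 0" --pt "70 0 0 0 0" --pt "70 10 0 0 0" --pt "70 10 0 0 0" --pt "70 6 0 0 0" --pt "70 0 0 0 0" --pt "70 0 0 0 0"

```text
time_s: 8.8
eef_pos: [0.4617, 0.3156, 0.0537]
orientation: [0.998, 0.068, 0.0, -0.0]
contact_force: [0.1, -0.1, 0.0]
grip_width: 0.0701
grip_force: 0.0
```

apply_moves --pt "70 2 0 0 0" --pt "70 2 0 0 0" --pt "70 2 0 0 0" --pt "70 1 0 0 0" --pt "70 1 0 0 0" --pt "70 0 0 0 0"

```text
time_s: 9.4
eef_pos: [0.4694, 0.3157, 0.0533]
orientation: [0.998, 0.068, -0.0, 0.0]
contact_force: [-0.2, 0.3, -0.0]
grip_width: 0.07
grip_force: 0.0
```

apply_moves --pt "70 1 0 0 0" --pt "70 1 0 0 0" --pt "70 1 0 0 0" --pt "70 0 0 0 0"

```text
time_s: 9.8
eef_pos: [0.4719, 0.3153, 0.0531]
orientation: [0.998, 0.068, -0.001, 0.0]
contact_force: [-3.9, -2.2, 1.0]
grip_width: 0.07
grip_force: 2.3
```

apply_moves --pt "70 2 0.3 0 0" --pt "70 2 0.3 0 0" --pt "70 2 0.3 0 0" --pt "70 2 0.3 0 0" --pt "70 2 0 0 0" --pt "70 2 0 0 0" --pt "70 2 0 0 0" --pt "70 2 0 0 0" --pt "70 2 0 0 0" --pt "70 2 0 0 0"

```text
time_s: 10.8
eef_pos: [0.4893, 0.3145, 0.0528]
orientation: [0.998, 0.069, -0.004, 0.002]
contact_force: [-14.3, -11.6, 9.3]
grip_width: 0.07
grip_force: 8.9
```

apply_moves --pt "70 1 1 0 0" --pt "70 1 1 0 0" --pt "70 1 1 0 0" --pt "70 1 1 0 0" --pt "70 1 0 0 0" --pt "70 0 0 0 0"

```text
time_s: 11.4
eef_pos: [0.4937, 0.319, 0.0529]
orientation: [0.998, 0.069, -0.004, 0.002]
contact_force: [-15.4, -8.8, 10.7]
grip_width: 0.07
grip_force: 8.9
```

Run:
```python
from h import *
s,im,d,c,f=cam("side"); a=cv2.resize(im[130:260,260:430,::-1],None,fx=4.5,fy=4.5,interpolation=cv2.INTER_CUBIC)
cv2.imwrite("pics/s3.png",a)
print(s["eef_pos"],s["contact_force"],s["torque"])
```

```text
[0.49365257 0.31902199 0.05292517] [-15.4036483   -8.77692566  10.67071277] [-0.94242715  2.34912427  0.59176175]
```

View pics/s3.png

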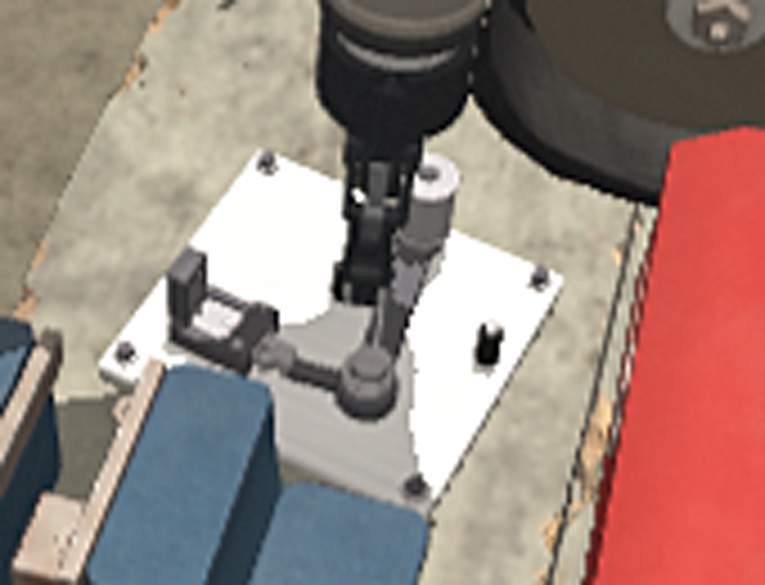

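The roller (430,190 in the crop) is moving with the finger and the tooth is meeting the pawl. Nothing else is touching, so I'll keep pushing.

apply_moves --pt "70 2 0 0 0" --pt "70 2 0 0 0" --pt "70 2 0 0 0" --pt "70 2 0 0 0" --pt "70 2 0 0 0" --pt "70 2 -0.2 0 0" --pt "70 2 -0.4 0 0"

```text
time_s: 12.15
eef_pos: [0.5097, 0.32, 0.0531]
orientation: [0.998, 0.069, -0.002, 0.0]
contact_force: [-9.0, -3.4, 4.8]
grip_width: 0.0699
grip_force: 4.8
```

apply_moves --pt "70 2 -0.6 0 0" --pt "70 2 -0.6 0 0" --pt "70 2 -0.6 0 0" --pt "70 2 -0.6 0 0" --pt "70 2 -0.6 0 0" --pt "70 2 -0.6 0 0" --pt "70 2 -0.6 0 0"

```text
time_s: 12.85
eef_pos: [0.5237, 0.3157, 0.0531]
orientation: [0.998, 0.069, -0.002, 0.001]
contact_force: [-8.9, -3.9, 4.3]
grip_width: 0.0699
grip_force: 4.8
```

apply_moves --pt "70 2 -0.8 0 0" --pt "70 2 -0.8 0 0" --pt "70 2 -0.8 0 0" --pt "70 1.5 -0.7 0 0" --pt "70 1.5 -0.7 0 0" --pt "70 1.5 -0.7 0 0" --pt "70 1.5 -0.7 0 0" --pt "70 0 0 0 0"

```text
time_s: 13.65
eef_pos: [0.5353, 0.3099, 0.053]
orientation: [0.998, 0.069, -0.003, 0.001]
contact_force: [-11.8, -6.4, 6.2]
grip_width: 0.0702
grip_force: 6.3
```

apply_moves --pt "70 1.5 -0.7 0 0" --pt "70 1.5 -0.7 0 0" --pt "70 1.5 -0.7 0 0" --pt "70 1.5 -0.7 0 0" --pt "70 1.5 -0.7 0 0" --pt "70 1 -0.5 0 0" --pt "70 0 0 0 0" --pt "70 0 0 0 0"

```text
time_s: 14.45
eef_pos: [0.5425, 0.3042, 0.0528]
orientation: [0.998, 0.069, -0.004, 0.003]
contact_force: [-14.5, -12.7, 9.7]
grip_width: 0.0698
grip_force: 9.1
```

Run:
```python
from h import *
piv=np.array([510.7,253.05])
for n in ["side","scene"]:
    s,im,d,c,f=cam(n); Q=cloud(d,c,f).reshape(-1,3)
    k=(Q[:,2]>.073)&(Q[:,2]<.079)&(np.hypot(Q[:,0]-.566,Q[:,1]-.354)<.025)&(im.reshape(-1,3).min(1)>90); q=Q[k]*1000
    if n=="side": cv2.imwrite("pics/s4.png",cv2.resize(im[130:260,260:430,::-1],None,fx=4.5,fy=4.5,interpolation=cv2.INTER_CUBIC))
    if k.sum()>4:
        r=cv2.minAreaRect(q[:,:2].astype(np.float32)); v=np.array(r[0])-piv
        print(n,k.sum(),r,np.hypot(*v),"theta",np.arctan2(366.1-253.05,488.9-510.7)-np.arctan2(v[1],v[0]))
print(s["eef_pos"],s["contact_force"],s["time_s"],s["joint_vel"].round(4))
```

```text
side 26 ((566.915283203125, 355.98150634765625), (12.58724594116211, 26.112546920776367), 0.15620160102844238) 117.28193835627525 theta 0.6903736406183929
scene 22 ((555.3403930664062, 359.1754455566406), (21.889747619628906, 21.221546173095703), 64.19210052490234) 115.13198898533258 theta 0.5886669516898606
[0.54250547 0.30418624 0.05274721] [-15.01083852 -13.62913942   8.93239591] 14.5 [-0.0004 -0.0002  0.0013  0.0011  0.0008  0.0009]
```

View pics/s4.png

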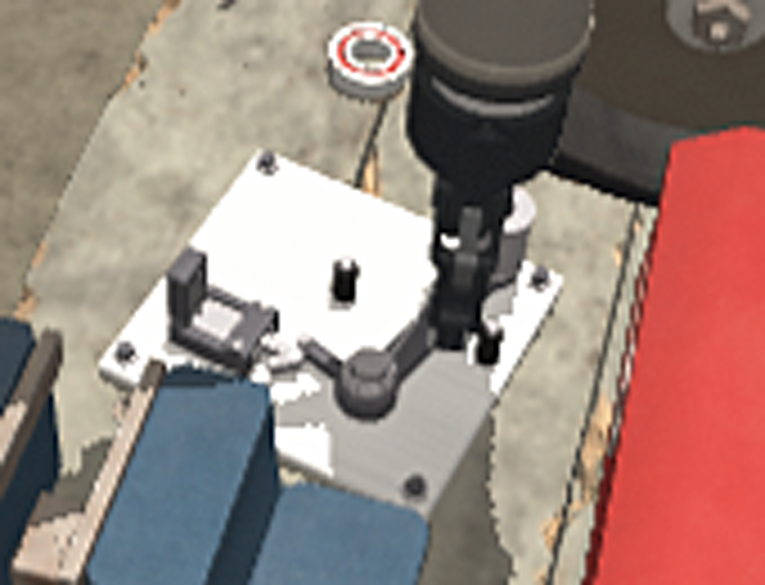

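apply_moves --pt "70 0.5 1 0 0" --pt "70 0.5 1 0 0" --pt "70 0.5 1 0 0" --pt "70 0.5 1 0 0" --pt "70 0 0 0 0" --pt "70 0 0 0 0" --pt "70 0 0 0 0"

```text
time_s: 15.25
eef_pos: [0.5455, 0.3108, 0.0531]
orientation: [0.998, 0.069, -0.003, 0.0]
contact_force: [-11.9, -2.1, 7.1]
grip_width: 0.0699
grip_force: 5.9
```

Run:
```python
from h import *
piv=np.array([510.7,253.05])
for n in ["side","scene"]:
    s,im,d,c,f=cam(n); Q=cloud(d,c,f).reshape(-1,3)
    k=(Q[:,2]>.072)&(Q[:,2]<.080)&(np.hypot(Q[:,0]-.562,Q[:,1]-.355)<.03)&(im.reshape(-1,3).min(1)>130); q=Q[k]*1000
    # arc fit: theta for which the visible top points fit best in a 17 mm disc
    best=[]
    for th in np.arange(.5,.8,.01):
        a=np.arctan2(113.05,-21.8)-th; C=piv+115*np.array([np.cos(a),np.sin(a)])
        e=np.hypot(*(q[:,:2]-C).T); best.append((np.maximum(e-15.8,0).sum().round(1),th.round(2)))
    print(n,k.sum(),q.min(0).round(1),q.max(0).round(1)," ".join(f"{t}:{e}" for e,t in best[::2]))
    # bar direction: points on the bar top z~28 between 30 and 75 mm from pivot
    v=Q[:,:2]*1000-piv; r=np.hypot(*v.T); m=(Q[:,2]>.0255)&(Q[:,2]<.0305)&(r>30)&(r<75)&(v[:,1]>15)&(v[:,0]>-5)
    if m.sum(): an=np.arctan2(v[m,1],v[m,0]); print(" bar",m.sum(),1.7613-np.median(an))
print(s["eef_pos"],s["contact_force"],s["time_s"])
```

```text
side 54 [556.7 334.9  72.1] [582.7 367.9  79.1] 0.5:805.6 0.52:689.1 0.54:576.0 0.56:467.5 0.58:365.0 0.6:274.7 0.62:194.1 0.64:126.0 0.66:72.5 0.68:33.8 0.7:13.9 0.72:5.3 0.74:4.0 0.76:8.7 0.78:18.3 0.8:30.5
 bar 67 0.7729886692260288
scene 13 [533.6 352.2  72.4] [561.8 366.1  76.4] 0.5:5.3 0.52:0.0 0.54:0.7 0.56:2.9 0.58:5.1 0.6:7.3 0.62:9.5 0.64:11.8 0.66:14.0 0.68:17.4 0.7:22.8 0.72:33.4 0.74:49.7 0.76:67.7 0.78:88.5 0.8:115.2
 bar 67 0.6614143853543111
[0.54556773 0.31085125 0.05310844] [-11.84134155  -2.58329914   5.98275922] 15.3
```

Run:
```python
from h import *
piv=np.array([.5107,.25305]); out=[]
for n,(u0,v0) in dict(side=(330,150),scene=(235,180)).items():
    s,im,d,c,f=cam(n); E=np.linalg.inv(np.array(c["extrinsics"]))
    z0=np.load(n+".npz")["im"]; S=8
    for pic,ths in [(z0,[(0,(0,0,255))]),(im,[(.60,(0,255,0)),(.67,(0,0,255)),(.74,(255,0,0))])]:
        uu,vv=(u0,v0) if not(n=="side" and pic is z0) else (315,140)
        a=cv2.resize(pic[vv:vv+37,uu:uu+50,::-1],None,fx=S,fy=S,interpolation=cv2.INTER_CUBIC)
        for th,col in ths:
            an=1.7613-th; C=piv+.115*np.array([np.cos(an),np.sin(an)]); t=np.linspace(0,6.3,60)
            p=np.stack([C[0]+.017*np.cos(t),C[1]+.017*np.sin(t),0*t+.076],1)@E[:3,:3].T+E[:3,3]
            uv=np.stack([c["cx"]+f*p[:,0]/-p[:,2]-uu+.5,c["cy"]-f*p[:,1]/-p[:,2]-vv+.5],1)*S
            cv2.polylines(a,[uv.astype(int)],True,col,1)
        out.append(a)
cv2.imwrite("pics/ov.png",np.vstack([np.hstack(out[:2]),np.hstack(out[2:])]))
```

```text
(no output)
```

View pics/ov.png

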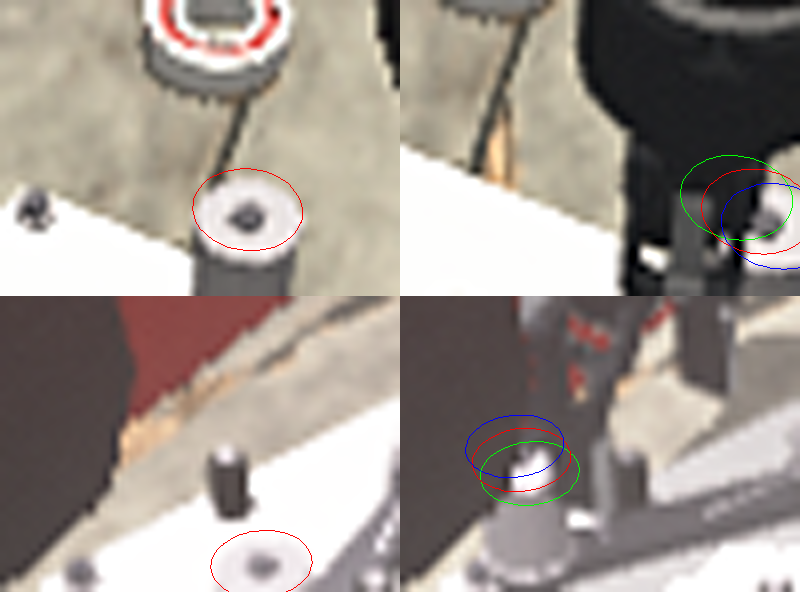

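The overlay puts the roller's bolt between the 0.67 and 0.70 rad circles in both views. That is inside the window, past the click and steady under about 12 N, so I'm handing in.

```bash
python3 -c "
from workcell import *
s=sense();print(s['contact_force'],s['joint_vel'].round(4),s['time_s']);print(sign_off())"
```

```text
[-11.40458466  -1.95458648   6.03436563] [ 0.0011  0.0009  0.0009  0.     -0.0004 -0.    ] 15.45
the job is handed in; nothing more can be done
None
```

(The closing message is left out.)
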